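Feed a brass blank to the back stop of a bench press with the push stick

TASK

Take up the wooden push stick and with it (never with the fingers) push the brass blank along the guide of the bench press, under the bridge and past the sprung side roller, until it is fully home against the back stop with the sensing pin pressed in. Seat it there with a firm push of about 10 newtons, held for a moment, but never push the soft brass with more than 20. Then draw the stick out and lay it flat on the bench, grip upward, leaving the other things on the bench where they are.

Things in the scene. Friction and masses are not known exactly. Their poses are not given: they have to be found in the camera images.
- press: Grey bench arbor press, fixed. Origin on the bench below the ram's middle; x = feed direction (towards its column), z up. A straight feed channel runs along y = 0, flat floor 45 mm above the bench, from x = -175 to +60 mm. Head and ram overhang it from x = -35 mm on, lowest point 112 mm above the bench, top 400 mm (lever). Foot 110 mm wide, x = -85 to +130 mm.
- trough_start (a point): Open end of the loading trough, on the channel floor's centre line, at press x = -175 mm. Axes as the press. From here to x = -85 mm the trough is 40 mm wide between sides 8 mm high and open above; then a lead-in with sides 10 mm high narrows evenly from 40 to 24 mm at the guide mouth.
- guide_mouth (a point): Start of the narrow guide, on the channel floor's centre line, at press x = -55 mm. Axes as the press. From here to x = +60 mm the channel is 24 mm wide between steel rails 10 mm high.
- bridge (a point): Steel bridge bar across the guide: this point is the middle of its underside, at press x = -40 mm, 18 mm above the channel floor. The bar is 20 mm long along the feed (x = -50 to -30 mm) and 8 mm thick; all else of the channel is open above, apart from the press head.
- roller_nose (a point): Nose of a sprung steel roller (12 mm across) that stands 3 mm into the guide from the rail at -y, at press x = +3 mm. The blank meets it with a bump of resistance, 4 to 8 N of push, far short of home; then it slides on with 2 to 5 N of rubbing, pressed against the +y rail. The roller's grip also keeps the blank in place afterwards.
- stop_pin (a joint): Brass sensing pin, 5 mm across, in the face of the back stop: a rigid dark steel block, 22 mm wide, 18 mm high, in the guide past the roller, face anywhere from press x = +10 to +30 mm, set anew each job, not measured. The blank's front presses the pin in (spring under 1 N); blank on the stop: push rises steeply. 0: free, 4 mm proud of the face; 0.004: flush, blank home; limit 0.005 (m).
- blank: Plain rectangular brass blank, 36 x 22 x 8 mm, 54 g, lying in the loading trough, a little askew. Origin at the centre of its underside; x along its 36 mm length, z up.
- push_stick: Wooden push stick, 70 to 120 g, flat on the bench. A foot 60 x 30 x 12 mm carries an upright grip block 38 mm long (x), 18 mm wide (y), 12 to 60 mm above the underside; a straight bar 16 mm wide, 12 mm high runs forward from the foot to a flat square end 160 mm from the origin. Origin on the underside below the grip's middle; x along the bar, z up; the foot ends 30 mm behind it.
- calipers: Bystander: digital calipers lying flat, 230 mm long, steel beam with a black plastic slide. Origin on its underside. Leave alone.
- micrometer: Bystander: outside micrometer lying flat, about 130 mm long, grey horseshoe frame with a steel barrel. Origin on its underside. Leave alone.
- cup: Bystander: small black plastic cup, 56 mm across, 55 mm high. Origin on its underside. Leave alone.
- pen: Bystander: black and steel pen, 130 mm long. Origin on its underside. Leave alone.
- sanding_stick: Bystander: plain flat wooden sanding stick 230 x 28 x 7 mm without any grip: not the push stick. Origin on its underside. Leave alone.
- hammer: Bystander: bench hammer, 240 mm long, dark wooden handle. Origin on its underside. Leave alone.
- spare_punch: Bystander: spare steel punch standing upright, 30 mm across, 35 mm high. Origin on its underside. Leave alone.
There are look-alikes about, which are no part of the job. Of the things like the blank, leave any that is orange, purple or red; of the rest the smaller one is meant.

How it is judged:
By the outcome, as a careful person would: the job done as asked, in the order asked, and still so for the second after the job is handed in, with the robot touching nothing.
It also fails if it takes over 48 s, if anything falls off the work surface, if the arm or the gripper's body presses on something with over 40 N, if the wrist force passes 120 N, or if a joint passes its speed limit or range.

ROBOT

A 7-joint arm with a two-finger parallel gripper is mounted at the origin on the work surface. World frame = base frame: x ahead of the robot, y to its left, z up, the work surface at z = 0. Lengths are in m, angles in rad, forces in N, time in s.
With the tool pointing down it reaches from about 0.425 to 1.025 m from the base axis. Payload 9.4 kg.
Tool frame: the origin (TCP) lies midway between the tips of the shut fingers; the grasp point (between the pads) lies tcp_to_grasp behind it (tcp_to_grasp is the distance from the TCP to the grasp point, in m); z points along the fingers, y is the line along which they close (so a half turn about z gives the same grasp; the last joint's range is limited). The gripper opens to 85 mm and grips with 20 to 120 N. Pads are 22 mm wide; open, the fingers measure 114 mm over their backs; the gripper's body (76 mm by 85 mm) begins 54 mm behind the grasp point. The pads swing forward as they close: fully open they stand 13 mm farther back than shut.
Start: joints at [1.129, 0.599, -0.003, 1.599, 0.002, 0.943, -0.08], TCP at [0.259, -0.677, 0.231] pointing down, gripper open.
Joint ranges: [-2.57, 2.57], [-0.35, 1.97], [-1.29, 1.29], [0.11, 2.56], [-1.05, 4.19], [0.11, 1.86], [-2.63, 2.63]. Speed limits (rad/s): [2.22, 2.22, 3.01, 3.01, 3.14, 3.14, 3.14].

INTERFACE

Orientations are given as a rotation vector (axis times angle).
In Python, from rig import observe, read_camera, camera_info, hand_in, tcp_to_grasp gives the robot as it stands.
- The arm moves only by the tool send_rows, never from a script. Its argument "motion" is a list of rows, each an object with "claw": the opening, from 0 (shut) to 1 (fully open); "slide": the shift along the tool's x, y, z in cm, a list of three; "delta_rot": the turn, a rotation vector about the tool's x, y, z in degrees, a list of three. A call has 1 to 5 rows; each row shifts and turns the commanded pose from where the row before left it, along the tool's axes as they then stand; what a row does not reach is not made up. A row lasts 1/10 s, in which the tool goes at most 50 mm and 8.59 degrees, less where a joint would pass 70% of its speed; a pose out of reach is approached as far as the arm can. A call with a gripper value outside its range is refused whole. The fingers move at their own pace and stop on an object; "grip_force" is the grip in N (left out, the last holds). Time passes only in rows, so rows that do not move let the fingers close. It gives the time, the measured TCP pose, the force, the opening and the grip force at its end, in the units of the state.
- observe(): the state, without advancing time (a new reading comes with each control period).
- read_camera(name): name is "side" or "top"; returns the picture (400x640x3 uint8, red, green, blue); there is no depth.
- camera_info(name): a dict with "mtx" (3x3 intrinsics, pixels), "rvec" (rotation vector, rad) and "tvec" (3), from world to camera coordinates, as OpenCV has them. Camera axes: x right, y down, z forward; pixel columns grow to the right and rows downward; lengths in m; the calibration is good to about 2 mm. A picture is of the moment at which its call begins. camera_info takes no time and is no camera call.
- hand_in(): hands the job in; it is judged then, once.
The state is a dict: "t": time; "joints": joint angles; "dq": joint speeds; "joint_torque": joint torques, N m; "tcp_pos": TCP position; "tool_rot": TCP orientation; "force": force on the tool from outside, world axes, zero at the start; "torque": the same for the moment, N m; "width": opening from 0.0 (shut) to 1.0 (fully open); "gripper_force": force on a finger pad.
Only numpy, scipy, OpenCV 4.12 (cv2) and the standard library are available. Lean on these libraries where they do the work, as an engineer would, in place of code of your own. Each camera call takes 0.05 s, during which the arm holds its last target. There are 200 camera calls.

## Working session

There is one attempt and no reset: what is moved stays moved. The work goes in short steps, Python scripts to look and compute and a tool call to move; the robot and the scene stay as the last step left them, time stands still between calls to the robot, and variables do not carry over. Pictures are saved under pics/ and viewed, at most 10 in all, crops included, and the job is handed in when it is done.

Besides the shell and the picture viewer there is one more tool, called after "Request:" as a command line: name --argument value ..., lists and objects as JSON in quotes. send_rows: Moves the arm, as the interface text tells. Its arguments: {"type":"object","properties":{"motion":{"type":"array","items":{"type":"object","properties":{"claw":{"type":"number"},"slide":{"type":"array","items":{"type":"number"}},"delta_rot":{"type":"array","items":{"type":"number"}}}}},"grip_force":{"type":"number"}},"required":["motion"]}

```bash
mkdir -p pics; python3 - <<'E'
from rig import *
import cv2
for n in("top","side"):
    cv2.imwrite(f"pics/{n}0.png",read_camera(n)[:,:,::-1]); print(n,camera_info(n))
print(observe(),tcp_to_grasp)
E
```

```text
top {'mtx': array([[451.5865352 ,   0.        , 314.99692546],
       [  0.        , 451.5865352 , 196.54537582],
       [  0.        ,   0.        ,   1.        ]]), 'rvec': array([ 2.21889307, -2.19101266,  0.09005109]), 'tvec': array([-0.06178949,  0.51019591,  1.15963218])}
side {'mtx': array([[470.94665093,   0.        , 324.72729924],
       [  0.        , 470.94665093, 202.4478168 ],
       [  0.        ,   0.        ,   1.        ]]), 'rvec': array([ 0.95801406, -2.33775586,  1.23394179]), 'tvec': array([0.35539186, 0.3158668 , 1.01062957])}
{'t': 0.1, 'joints': array([ 1.12929148,  0.60007458, -0.00253343,  1.60003827,  0.00181237,
        0.94287616, -0.07979666]), 'dq': array([ 0.00042513, -0.00234802, -0.00053504, -0.00284062, -0.0008701 ,
       -0.00170138,  0.00075997]), 'joint_torque': array([ 4.72939413e-03, -7.77995324e+01,  1.56951517e+00, -2.58624727e+01,
        1.25938348e-02,  5.49372417e-03, -7.65217521e-06]), 'tcp_pos': array([ 0.25849096, -0.67691703,  0.23048631]), 'tool_rot': array([-3.08814326e+00, -5.69713247e-01,  6.19830149e-04]), 'force': array([ 0.35829037,  0.48462966, -0.45054534]), 'torque': array([-0.03659395,  0.02721629, -0.0019612 ]), 'gripper_force': 0.0, 'width': 1.00032946812658} 0.0187
```

View pics/top0.png

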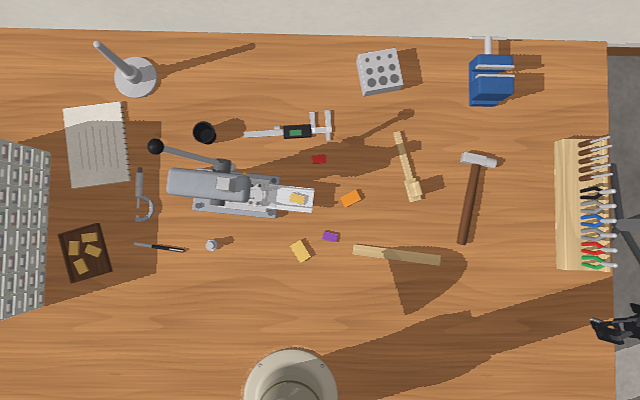

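View pics/side0.png

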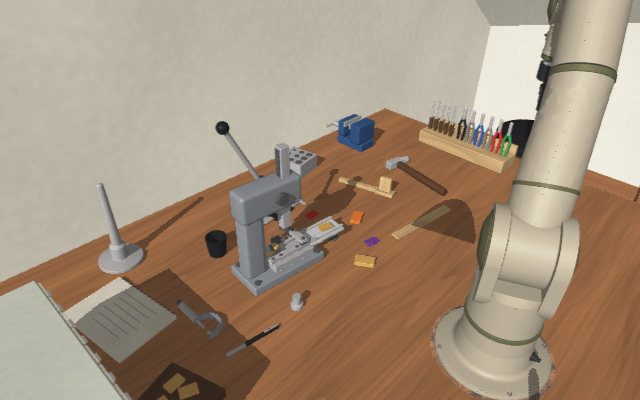

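The top view shows the press channel around (295,199), pointing left. Blank-like things:
- brass in the trough (298,199)
- larger brass on the bench (302,250)
- orange (351,198), purple (331,236) and red (318,159)
- brass pieces in the tray (85,250)

Stick-like things are the push stick with its grip (408,170) and the plain sanding stick (397,254). I choose the brass in the trough and the stick at (408,170), and check both in a close crop.

```bash
python3 - <<'E'
import cv2,numpy as np
a=cv2.imread("pics/top0.png");b=cv2.imread("pics/side0.png")
r=lambda im,x,y,w,h,s:cv2.resize(im[y:y+h,x:x+w],None,fx=s,fy=s,interpolation=cv2.INTER_CUBIC)
# top row: press 160x60 at x5 ; bottom: stick, side press
p=np.zeros((600,800,3),np.uint8)
p[:300]=r(a,160,165,160,60,5)
p[300:,:300]=r(a,375,125,60,60,5)[:300]
p[300:,300:]=r(b,250,200,100,60,5)
cv2.imwrite("pics/c1.png",p)
p=np.zeros((600,800,3),np.uint8)
p[:,:400]=r(a,375,122,50*1,75,8)[:600]
p[:300,400:]=r(b,330,165,80,60,5)
p[300:,400:]=r(a,260,175,80,60,5)
cv2.imwrite("pics/c2.png",p)
E
```

```text
(no output)
```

View pics/c1.png

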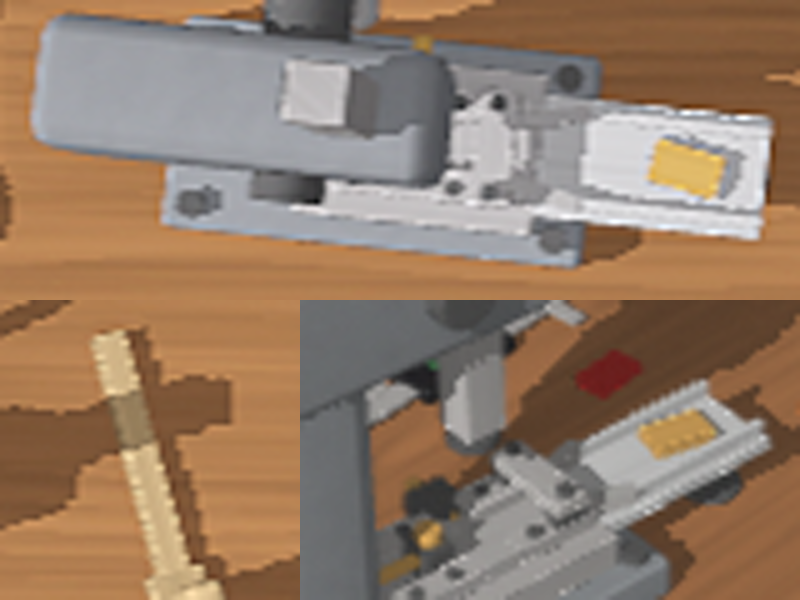

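View pics/c2.png

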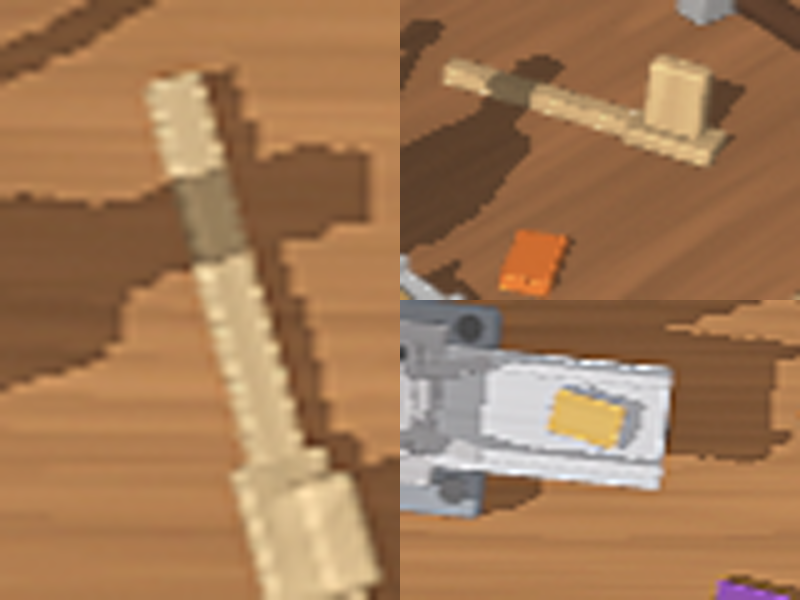

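```bash
cat > h.py <<'E'
import numpy as np,cv2
from rig import *
from scipy.optimize import least_squares
from scipy.spatial.transform import Rotation as R
C={n:camera_info(n) for n in("top","side")}
def proj(n,P):
    c=C[n];return cv2.projectPoints(np.float64(P).reshape(-1,3),c["rvec"],c["tvec"],c["mtx"],None)[0][:,0]
def ray(n,px,z):
    c=C[n];M=cv2.Rodrigues(c["rvec"])[0];o=-M.T@c["tvec"];d=M.T@np.linalg.solve(c["mtx"],[*px,1]);return o+d*(z-o[2])/d[2]
def W(p,P):  # p=x,y,yaw
    P=np.atleast_2d(P).astype(float);c,s=np.cos(p[2]),np.sin(p[2])
    return np.c_[p[0]+c*P[:,0]-s*P[:,1],p[1]+s*P[:,0]+c*P[:,1],P[:,2]]
def crop(x0,y0,s,u0=0,v0=0): return lambda u,v:np.array([x0+(u-u0+.5)/s-.5,y0+(v-v0+.5)/s-.5])
E
python3 - <<'E'
from h import *
T=crop(160,165,5);S=crop(250,200,5,300,300)
obs=[("top",[-.175,0,.053],T(766,178)),("side",[-.175,0,.053],S(737,411)),
("top",[-.085,-.055,None],T(600,60)),("top",[-.085,.055,None],T(578,265)),("top",[.13,.055,None],T(163,222))]
def f(p):
    return np.concatenate([proj(n,W(p,[P[0],P[1],p[3] if P[2] is None else P[2]]))[0]-o for n,P,o in obs])
s=least_squares(f,[.5,.1,1.6,.015]);pr=s.x;print("press",pr,np.degrees(pr[2]),s.fun.round(1))
c=[ray("top",T(*q),.053) for q in((655,138),(728,150),(720,198),(648,180))]
c=np.array(c);print("blank edges",[np.linalg.norm(c[i]-c[(i+1)%4])*1e3 for i in range(4)])
inv=lambda w:np.array([[np.cos(pr[2]),np.sin(pr[2])],[-np.sin(pr[2]),np.cos(pr[2])]])@(w[:2]-pr[:2])
print("blank in press mm",inv(c.mean(0))*1e3, [ (inv(k)*1e3).round(1) for k in c])
A=crop(375,122,8);B=crop(330,165,5,400,0)
e=ray("top",A(173,81),.012);q=ray("top",A(280,465),.012);g=ray("top",A(332,540),.06)
print("end",e,"foot front",q,"d(130)",np.linalg.norm(e-q),"grip",g)
d=(e-q)[:2];y=np.arctan2(d[1],d[0]);o=e[:2]-.16*d/np.linalg.norm(d)
st=[*o,y];print("stick",st,np.degrees(y))
a=cv2.imread("pics/top0.png");b=cv2.imread("pics/side0.png")
k=4;out=np.zeros((600,800,3),np.uint8)
def box(x0,x1,y0,y1,z0,z1):return [[x,y,z] for x in(x0,x1) for y in(y0,y1) for z in(z0,z1)]
def ov(im,n,x,yy,w,h,k):
    i=cv2.resize(im[yy:yy+h,x:x+w],None,fx=k,fy=k,interpolation=cv2.INTER_CUBIC)
    for p,bs in((st,[box(-.03,.03,-.015,.015,0,.012),box(.03,.16,-.008,.008,0,.012),box(-.019,.019,-.009,.009,.012,.06)]),
      (pr,[box(-.175,-.085,-.02,.02,.045,.053),box(-.055,.06,-.012,.012,.045,.055),box(-.05,-.03,-.025,.025,.063,.071),box(-.085,.13,-.055,.055,0,pr[3])])):
        for bx in bs:
            for P in proj(n,W(p,bx)):cv2.circle(i,tuple(int(v) for v in ((P-[x,yy]+.5)*k-.5)),2,(0,0,255),-1)
    return i
out[:300]=ov(a,"top",220,125,200,75,4);out[300:]=ov(b,"side",230,170,200,75,4)
out[:300]=ov(a,"top",220,135,200,75,4)
cv2.imwrite("pics/ov.png",out)
E
```

```text
press [0.51611309 0.12608036 1.46803478 0.01590408] 84.11219721661844 [-0.4  0.5 -0.9 -1.3  0.6 -0.2 -0.1  0.9 -0.  -0.1]
blank edges [np.float64(37.207372481704255), np.float64(24.505783237227472), np.float64(37.28647510996144), np.float64(21.434592038894195)]
blank in press mm [-136.07482171   -2.64803209] [array([-118.,  -15.]), array([-155.2,  -13.2]), array([-154. ,   11.2]), array([-117. ,    6.4])]
end [ 0.68558926 -0.26791581  0.012     ] foot front [ 0.5588061  -0.30346292  0.012     ] d(130) 0.1316721920972932 grip [ 0.5306765  -0.30860291  0.06      ]
stick [np.float64(0.5315301177460643), np.float64(-0.3111104868046761), np.float64(0.2733584530770415)] 15.66228565553943
```

View pics/ov.png

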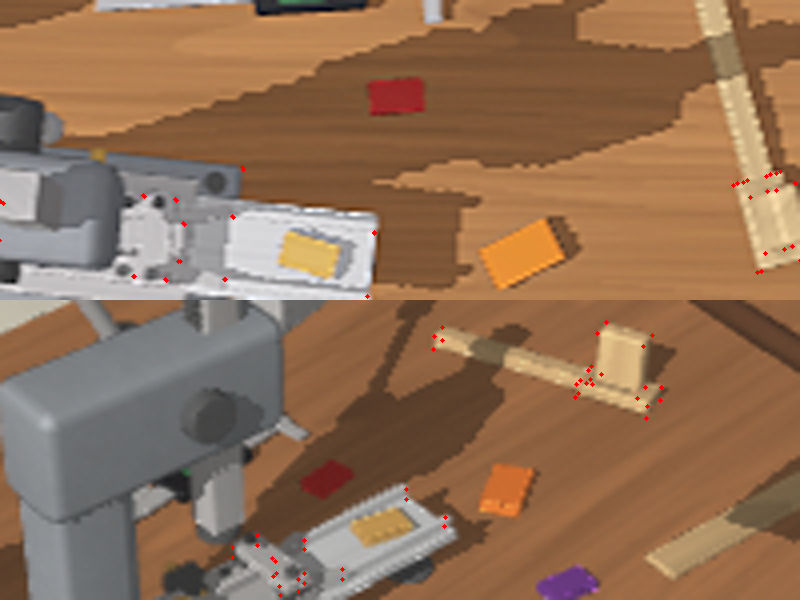

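The overlay matches the push stick (grip at 620,350 in the lower half), the trough and the bridge. The brass blank in the trough is at press (-136, -3) mm, and its measured sides fit 36 x 22. Next I go above the grip.

Request:
send_rows --motion '[{"claw":1,"slide":[0,0,0],"delta_rot":[0,0,5.2]},{"claw":1,"slide":[3.6,-2.8,0.4]},{"claw":1,"slide":[3.6,-2.8,0.4]},{"claw":1,"slide":[3.6,-2.8,0.4]},{"claw":1,"slide":[3.6,-2.8,0.4]}]' --grip_force 100

```text
schema error: expected keys claw, slide, delta_rot
```

Request:
send_rows --motion '[{"claw":1,"slide":[3.6,-2.8,1.5]},{"claw":1,"slide":[3.6,-2.8,1.5]},{"claw":1,"slide":[3.6,-2.8,1.5]},{"claw":1,"slide":[3.6,-2.8,1.5]},{"claw":1,"slide":[3.6,-2.8,1.5]}]'

```text
schema error: expected keys claw, slide, delta_rot
```

Request:
send_rows --motion '[{"claw":1,"slide":[0,0,0],"delta_rot":[0,0,5.2]},{"claw":1,"slide":[3.6,-2.8,0.4],"delta_rot":[0,0,0]},{"claw":1,"slide":[3.6,-2.8,0.4],"delta_rot":[0,0,0]},{"claw":1,"slide":[3.6,-2.8,0.4],"delta_rot":[0,0,0]},{"claw":1,"slide":[3.6,-2.8,0.4],"delta_rot":[0,0,0]}]' --grip_force 100

```text
t: 0.6
tcp_pos: [0.3676, -0.5289, 0.2148]
tool_rot: [-3.112, -0.429, 0.0]
force: [0.8, -0.5, 0.5]
width: 0.998
gripper_force: 0.0
```

Request:
send_rows --motion '[{"claw":1,"slide":[3.6,-2.8,1.5],"delta_rot":[0,0,0]},{"claw":1,"slide":[3.6,-2.8,1.5],"delta_rot":[0,0,0]},{"claw":1,"slide":[3.6,-2.8,1.5],"delta_rot":[0,0,0]},{"claw":1,"slide":[3.6,-2.8,1.5],"delta_rot":[0,0,0]},{"claw":1,"slide":[3.6,-2.8,1.5],"delta_rot":[0,0,0]}]'

```text
t: 1.1
tcp_pos: [0.5031, -0.3454, 0.1396]
tool_rot: [-3.112, -0.429, 0.0]
force: [0.7, -1.0, 0.0]
width: 1.001
gripper_force: 0.0
```

Request:
send_rows --motion '[{"claw":1,"slide":[3.6,-2.6,1.9],"delta_rot":[0,0,0]},{"claw":1,"slide":[0,0,4],"delta_rot":[0,0,0]},{"claw":1,"slide":[0,0,3],"delta_rot":[0,0,0]},{"claw":1,"slide":[0,0,2],"delta_rot":[0,0,0]},{"claw":1,"slide":[0,0,0.9],"delta_rot":[0,0,0]}]'

```text
t: 1.6
tcp_pos: [0.529, -0.3114, 0.02]
tool_rot: [-3.11, -0.43, 0.004]
force: [0.6, 0.4, 0.3]
width: 1.002
gripper_force: 0.0
```

Request:
send_rows --motion '[{"claw":0.5,"slide":[0,0,0],"delta_rot":[0,0,0]},{"claw":0.3,"slide":[0,0,0],"delta_rot":[0,0,0]},{"claw":0.1,"slide":[0,0,0],"delta_rot":[0,0,0]},{"claw":0,"slide":[0,0,0],"delta_rot":[0,0,0]},{"claw":0,"slide":[0,0,0],"delta_rot":[0,0,0]}]'

```text
t: 2.1
tcp_pos: [0.5304, -0.3126, 0.0234]
tool_rot: [3.111, 0.429, 0.002]
force: [0.2, 0.1, 5.1]
width: 0.199
gripper_force: 97.8
```

Request:
send_rows --motion '[{"claw":0,"slide":[0,0,0],"delta_rot":[0,0,0]},{"claw":0,"slide":[0,0,0],"delta_rot":[0,0,0]},{"claw":0,"slide":[0,0,0],"delta_rot":[0,0,0]}]'

```text
t: 2.4
tcp_pos: [0.5304, -0.3127, 0.0234]
tool_rot: [3.111, 0.429, 0.002]
force: [-1.1, 0.1, 5.5]
width: 0.201
gripper_force: 98.0
```

Request:
send_rows --motion '[{"claw":0,"slide":[0,0,-1],"delta_rot":[0,0,0]},{"claw":0,"slide":[0,0,-2.5],"delta_rot":[0,0,0]},{"claw":0,"slide":[0,0,-2.5],"delta_rot":[0,0,0]},{"claw":0,"slide":[0,0,-2.5],"delta_rot":[0,0,0]},{"claw":0,"slide":[0,0,-1],"delta_rot":[0,0,-3]}]'

```text
t: 2.9
tcp_pos: [0.5307, -0.3127, 0.1204]
tool_rot: [3.098, 0.511, 0.004]
force: [1.1, 0.3, -1.1]
width: 0.198
gripper_force: 97.5
```

Request:
send_rows --motion '[{"claw":0,"slide":[0,0,0],"delta_rot":[0,0,-7]},{"claw":0,"slide":[0,0,0],"delta_rot":[0,0,-7]},{"claw":0,"slide":[0,0,0],"delta_rot":[0,0,-7]},{"claw":0,"slide":[0,0,0],"delta_rot":[0,0,-7]},{"claw":0,"slide":[0,0,0],"delta_rot":[0,0,-7]}]'

```text
t: 3.4
tcp_pos: [0.5298, -0.3123, 0.1181]
tool_rot: [2.799, 1.426, -0.0]
force: [-0.6, 0.4, -1.4]
width: 0.199
gripper_force: 97.6
```

Request:
send_rows --motion '[{"claw":0,"slide":[0,0,0],"delta_rot":[0,0,-7]},{"claw":0,"slide":[0,0,0],"delta_rot":[0,0,-7]},{"claw":0,"slide":[0,0,0],"delta_rot":[0,0,-7]},{"claw":0,"slide":[0,0,0],"delta_rot":[0,0,-7]},{"claw":0,"slide":[0,0,0],"delta_rot":[0,0,-2.4]}]'

```text
t: 3.9
tcp_pos: [0.5296, -0.3126, 0.1179]
tool_rot: [2.328, 2.109, -0.001]
force: [0.4, -0.6, -1.2]
width: 0.199
gripper_force: 97.6
```

Request:
send_rows --motion '[{"claw":0,"slide":[2.9,2.0,0],"delta_rot":[0,0,0]},{"claw":0,"slide":[2.9,2.0,0],"delta_rot":[0,0,0]},{"claw":0,"slide":[2.9,2.0,0],"delta_rot":[0,0,0]},{"claw":0,"slide":[0,0,0],"delta_rot":[0,0,0]},{"claw":0,"slide":[0,0,0],"delta_rot":[0,0,0]}]'

```text
t: 4.4
tcp_pos: [0.5989, -0.231, 0.1177]
tool_rot: [2.33, 2.106, -0.001]
force: [0.5, -0.6, -1.4]
width: 0.199
gripper_force: 97.6
```

```bash
python3 - <<'E'
from h import *
a=read_camera("top")[:,:,::-1].copy();b=read_camera("side")[:,:,::-1].copy()
cv2.imwrite("pics/top1.png",a);cv2.imwrite("pics/side1.png",b)
s=observe();print(s["tcp_pos"],s["tool_rot"],s["force"],s["torque"],R.from_rotvec(s["tool_rot"]).as_matrix().round(4))
g=lambda im,x,y,w,h,k:cv2.resize(im[y:y+h,x:x+w],None,fx=k,fy=k,interpolation=cv2.INTER_CUBIC)
cv2.imwrite("pics/c3.png",np.vstack([g(a,260,160,160,60,5),g(b,300,170,160,60,5)]))
E
```

```text
[ 0.59772297 -0.23294923  0.11751246] [ 2.33366067e+00  2.10290659e+00 -2.02181189e-03] [-0.4948102   0.08837125 -1.32807279] [-0.062148    0.05510051  0.00602708] [[ 1.037e-01  9.946e-01 -8.000e-04]
 [ 9.946e-01 -1.037e-01 -1.000e-03]
 [-1.100e-03 -7.000e-04 -1.000e+00]]
```

View pics/c3.png

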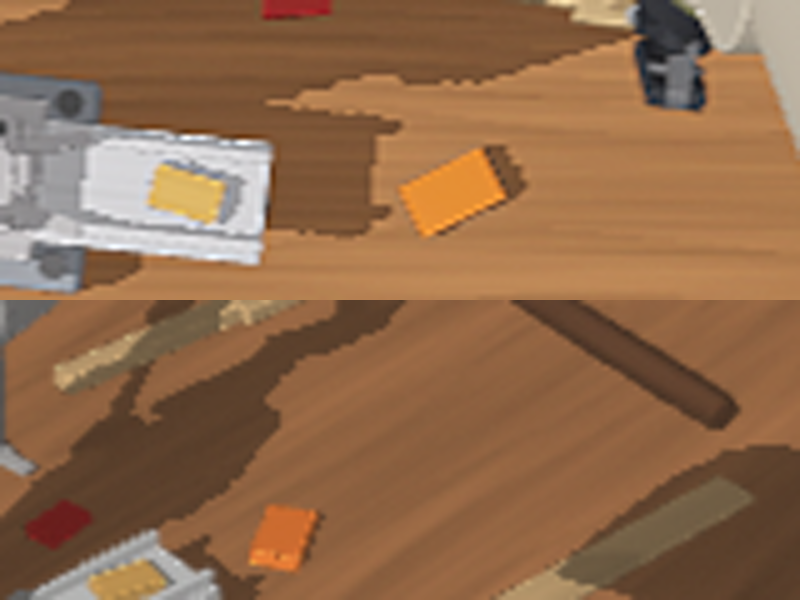

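The tool's y sign was wrong, so the stick (end at (60,375) in the lower half) sits too far out in x. I correct that and look again.

Request:
send_rows --motion '[{"claw":0,"slide":[0.1,-4,0],"delta_rot":[0,0,0]},{"claw":0,"slide":[0.1,-4,0],"delta_rot":[0,0,0]},{"claw":0,"slide":[0.2,-3.8,0],"delta_rot":[0,0,0]},{"claw":0,"slide":[0,0,2],"delta_rot":[0,0,0]},{"claw":0,"slide":[0,0,0],"delta_rot":[0,0,0]}]'

```text
t: 5.0
tcp_pos: [0.4793, -0.2169, 0.0965]
tool_rot: [-2.334, -2.1, 0.003]
force: [0.6, -0.7, -1.3]
width: 0.197
gripper_force: 98.0
```

```bash
python3 - <<'E'
from h import *
a=read_camera("top")[:,:,::-1].copy();b=read_camera("side")[:,:,::-1].copy()
cv2.imwrite("pics/top2.png",a);cv2.imwrite("pics/side2.png",b)
s=observe();print(s["tcp_pos"],s["tool_rot"],s["force"])
g=lambda im,x,y,w,h,k:cv2.resize(im[y:y+h,x:x+w],None,fx=k,fy=k,interpolation=cv2.INTER_CUBIC)
cv2.imwrite("pics/c4.png",np.vstack([g(a,265,170,133,50,6)[:,:798],g(b,290,185,133,50,6)[:,:798]]))
E
```

```text
[ 0.48187923 -0.21662219  0.09759979] [ 2.33380923e+00  2.10251949e+00 -1.65218373e-04] [-0.2271798   0.02791643 -0.80169775]
```

View pics/c4.png

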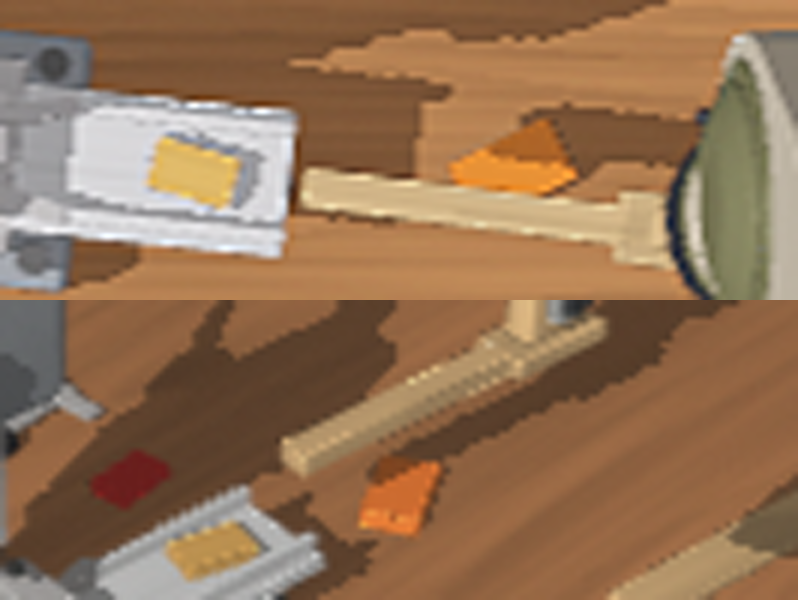

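```bash
python3 - <<'E'
from h import *
pr=[.51611,.12608,1.46803]
T=crop(265,170,6);S=crop(290,185,6,0,300)
inv=lambda w:(np.array([[np.cos(pr[2]),np.sin(pr[2])],[-np.sin(pr[2]),np.cos(pr[2])]])@(np.array(w)[:2]-pr[:2])*1e3).round(1)
def tri(pt,ps):
    f=lambda X:np.r_[proj("top",X)[0]-pt,proj("side",X)[0]-ps]
    r=least_squares(f,[.5,0,.06]);return r.x,r.fun.round(2)
e,f=tri(T(302,190),S(297,446));print("end top mid",e,f,inv(e))
for q in((302,170),(302,211),(302,190),(617,225),(617,192),(617,262)):print(q,inv(ray("top",T(*q),.086)))
print("trough corners tri",*[ (x.round(4),g,inv(x)) for x,g in (tri(T(298,112),S(247,489)),tri(T(282,257),S(324,552)))])
s=[.4815,-.2167];print("tcp",inv(s))
for q in((298,112),(282,257),(290,184)):print(inv(ray("top",T(*q),.053)))
M=cv2.Rodrigues(C["top"]["rvec"])[0];print(-M.T@C["top"]["tvec"])
E
```

```text
end top mid [ 0.49488338 -0.05363869  0.09091054] [ 0.1   0.13 -0.18 -0.01] [-180.9    2.7]
(302, 170) [-179.8   -5.9]
(302, 211) [-181.7   10.7]
(302, 190) [-180.8    2.2]
(617, 225) [-310.1    1.5]
(617, 192) [-308.7  -11.9]
(617, 262) [-311.7   16.5]
trough corners tri (array([ 0.528 , -0.054 ,  0.0495]), array([ 0.65,  0.78, -1.11, -0.09]), array([-177.9,  -30.3])) (array([ 0.4688, -0.0464,  0.0491]), array([-0., -0.,  0.,  0.]), array([-176.4,   29.3]))
tcp [-344.5   -0.7]
[-176.   -31.8]
[-176.3   29.4]
[-176.1   -1.4]
[ 0.44458931 -0.02605096  1.18765579]
```

The top half shows the stick end at (302,190), just behind the trough mouth (corners (298,112) and (282,257)). It is parallel to the trough and about 3 mm to the +y side. I shift it, enter the trough, and feel for the floor.

Request:
send_rows --motion '[{"claw":0,"slide":[0,0.25,0],"delta_rot":[0,0,0]},{"claw":0,"slide":[0,0,1.2],"delta_rot":[0,0,0]},{"claw":0,"slide":[0,0,1.0],"delta_rot":[0,0,0]},{"claw":0,"slide":[0.8,0,0],"delta_rot":[0,0,0]},{"claw":0,"slide":[0.7,0,0],"delta_rot":[0,0,0]}]'

```text
t: 5.6
tcp_pos: [0.4854, -0.2001, 0.0746]
tool_rot: [-2.332, -2.103, 0.001]
force: [0.2, 0.1, -1.1]
width: 0.199
gripper_force: 98.0
```

Request:
send_rows --motion '[{"claw":0,"slide":[0,0,0.1],"delta_rot":[0,0,0]},{"claw":0,"slide":[0,0,0.1],"delta_rot":[0,0,0]},{"claw":0,"slide":[0,0,0],"delta_rot":[0,0,0]}]'

```text
t: 5.9
tcp_pos: [0.4857, -0.2012, 0.0734]
tool_rot: [2.332, 2.104, -0.0]
force: [-0.2, -0.7, -1.9]
width: 0.2
gripper_force: 98.0
```

Request:
send_rows --motion '[{"claw":0,"slide":[0,0,0.1],"delta_rot":[0,0,0]},{"claw":0,"slide":[0,0,0.1],"delta_rot":[0,0,0]},{"claw":0,"slide":[0,0,0],"delta_rot":[0,0,0]}]'

```text
t: 6.2
tcp_pos: [0.4855, -0.2013, 0.0712]
tool_rot: [-2.333, -2.104, 0.0]
force: [0.5, -0.0, -1.3]
width: 0.196
gripper_force: 98.0
```

Request:
send_rows --motion '[{"claw":0,"slide":[0,0,0.1],"delta_rot":[0,0,0]},{"claw":0,"slide":[0,0,0],"delta_rot":[0,0,0]}]'

```text
t: 6.4
tcp_pos: [0.4856, -0.2011, 0.0702]
tool_rot: [-2.333, -2.104, 0.0]
force: [-0.9, 0.2, -0.6]
width: 0.193
gripper_force: 98.0
```

Request:
send_rows --motion '[{"claw":0,"slide":[0,0,0.1],"delta_rot":[0,0,0]},{"claw":0,"slide":[0,0,0],"delta_rot":[0,0,0]}]'

```text
t: 6.6
tcp_pos: [0.4856, -0.2011, 0.0691]
tool_rot: [-2.333, -2.104, 0.0]
force: [-0.5, -0.5, -0.5]
width: 0.199
gripper_force: 98.0
```

Request:
send_rows --motion '[{"claw":0,"slide":[0,0,0.1],"delta_rot":[0,0,0]},{"claw":0,"slide":[0,0,0],"delta_rot":[0,0,0]}]'

```text
t: 6.8
tcp_pos: [0.4857, -0.2011, 0.0682]
tool_rot: [2.333, 2.104, 0.0]
force: [-0.0, 0.1, 0.2]
width: 0.198
gripper_force: 98.1
```

Request:
send_rows --motion '[{"claw":0,"slide":[0,0,0.1],"delta_rot":[0,0,0]},{"claw":0,"slide":[0,0,0],"delta_rot":[0,0,0]}]'

```text
t: 7.0
tcp_pos: [0.4858, -0.2013, 0.0674]
tool_rot: [2.333, 2.104, 0.0]
force: [-0.5, -1.7, 4.0]
width: 0.196
gripper_force: 98.7
```

Floor contact came at TCP z ≈ 0.068, as expected. I raise about 3 mm and push.

Request:
send_rows --motion '[{"claw":0,"slide":[0,0,-0.35],"delta_rot":[0,0,0]},{"claw":0,"slide":[0.5,0,0],"delta_rot":[0,0,0]},{"claw":0,"slide":[0.5,0,0],"delta_rot":[0,0,0]},{"claw":0,"slide":[0.5,0,0],"delta_rot":[0,0,0]},{"claw":0,"slide":[0.5,0,0],"delta_rot":[0,0,0]}]'

```text
t: 7.5
tcp_pos: [0.4878, -0.1805, 0.0707]
tool_rot: [-2.332, -2.105, 0.0]
force: [-0.0, -0.2, -0.9]
width: 0.197
gripper_force: 98.1
```

Request:
send_rows --motion '[{"claw":0,"slide":[0.5,0,0],"delta_rot":[0,0,0]},{"claw":0,"slide":[0.5,0,0],"delta_rot":[0,0,0]},{"claw":0,"slide":[0.5,0,0],"delta_rot":[0,0,0]},{"claw":0,"slide":[0.5,0,0],"delta_rot":[0,0,0]},{"claw":0,"slide":[0.5,0,0],"delta_rot":[0,0,0]}]'

```text
t: 8.0
tcp_pos: [0.4903, -0.1559, 0.0707]
tool_rot: [-2.333, -2.104, 0.0]
force: [0.4, -1.2, -0.9]
width: 0.2
gripper_force: 98.1
```

Request:
send_rows --motion '[{"claw":0,"slide":[0.3,0,0],"delta_rot":[0,0,0]},{"claw":0,"slide":[0.3,0,0],"delta_rot":[0,0,0]},{"claw":0,"slide":[0.3,0,0],"delta_rot":[0,0,0]},{"claw":0,"slide":[0,0,0],"delta_rot":[0,0,0]}]'

```text
t: 8.4
tcp_pos: [0.4913, -0.147, 0.0708]
tool_rot: [-2.332, -2.105, -0.0]
force: [0.6, -0.6, 0.1]
width: 0.2
gripper_force: 98.1
```

```bash
python3 - <<'E'
from h import *
a=read_camera("top")[:,:,::-1].copy();b=read_camera("side")[:,:,::-1].copy()
cv2.imwrite("pics/top3.png",a);cv2.imwrite("pics/side3.png",b)
s=observe();print(s["tcp_pos"],s["tool_rot"],s["force"])
g=lambda im,x,y,w,h,k:cv2.resize(im[y:y+h,x:x+w],None,fx=k,fy=k,interpolation=cv2.INTER_CUBIC)
cv2.imwrite("pics/c5.png",np.vstack([g(a,235,170,100,37,8),g(b,280,205,100,37,8)]))
E
```

```text
[ 0.49117505 -0.14739575  0.07074926] [-2.33271280e+00 -2.10424371e+00  1.40199686e-04] [-0.58332299 -0.56884281 -1.33369659]
```

View pics/c5.png

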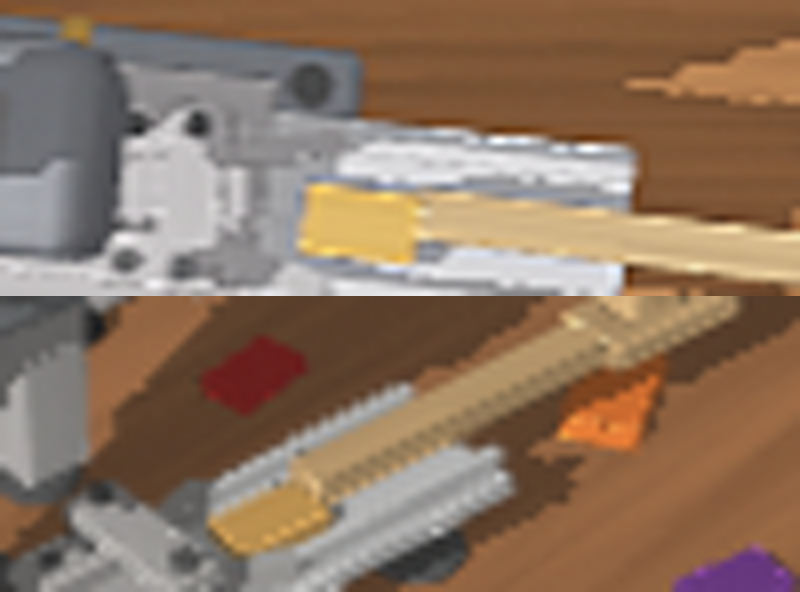

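```bash
python3 - <<'E'
from h import *
pr=[.51611,.12608,1.46803]
T=crop(235,170,8);S=crop(280,205,8,0,296)
inv=lambda w:(np.array([[np.cos(pr[2]),np.sin(pr[2])],[-np.sin(pr[2]),np.cos(pr[2])]])@(np.array(w)[:2]-pr[:2])*1e3).round(1)
print("tcp",inv([.4912,-.1472]))
for n,q,z in(("bar tip",(418,215),.059),("bar @625",(625,236),.059),("bar@780",(780,255),.059),("blank",(358,222),.053),("screws up",(167,123),.074),("screws lo",(155,263),.074),("trough upper outer",(634,150),.053),("trough upper inner",(630,192),.053),("upper outer far",(350,122),.053),("foot corner",(362,57),.016)):print(n,inv(ray("top",T(*q),z)))
for n,q,z in(("side screw far",(102,493),.074),("near",(184,556),.074),("bar tip top mid",(308,468),.059)):print(n,inv(ray("side",S(*q),z)))
E
```

```text
tcp [-274.4   -3.3]
bar tip [-110.1   -3. ]
bar @625 [-175.1   -3.9]
bar@780 [-224.    -3.6]
blank [-91.4   1.1]
screws up [-30.7 -21.5]
screws lo [-32.3  21.8]
trough upper outer [-174.9  -31.5]
trough upper inner [-175.2  -18.2]
upper outer far [-85.2 -29.9]
foot corner [-84.1 -54.2]
side screw far [-42.7 -22.3]
near [-43.5  19.7]
bar tip top mid [-115.7   -5.7]
```

The bridge screws at (167,123) and (155,263) put the guide at press y ≈ 0. Both the bar pixels and the TCP give about -3 mm, so I move the bar back to centre and carry on.

Request:
send_rows --motion '[{"claw":0,"slide":[-0.3,0,0],"delta_rot":[0,0,0]},{"claw":0,"slide":[0,-0.28,0],"delta_rot":[0,0,0]},{"claw":0,"slide":[0.5,0,0],"delta_rot":[0,0,0]},{"claw":0,"slide":[0.5,0,0],"delta_rot":[0,0,0]},{"claw":0,"slide":[0.3,0,0],"delta_rot":[0,0,0]}]'

```text
t: 9.0
tcp_pos: [0.4896, -0.1364, 0.0708]
tool_rot: [-2.332, -2.105, -0.0]
force: [-0.7, 0.5, -0.4]
width: 0.2
gripper_force: 98.1
```

Request:
send_rows --motion '[{"claw":0,"slide":[0.3,0,0],"delta_rot":[0,0,0]},{"claw":0,"slide":[0.3,0,0],"delta_rot":[0,0,0]},{"claw":0,"slide":[0.3,0,0],"delta_rot":[0,0,0]}]'

```text
t: 9.3
tcp_pos: [0.4904, -0.1279, 0.0708]
tool_rot: [2.333, 2.104, -0.0]
force: [0.1, -0.3, -1.0]
width: 0.199
gripper_force: 98.1
```

Request:
send_rows --motion '[{"claw":0,"slide":[0.3,0,0],"delta_rot":[0,0,0]},{"claw":0,"slide":[0.3,0,0],"delta_rot":[0,0,0]},{"claw":0,"slide":[0.3,0,0],"delta_rot":[0,0,0]}]'

```text
t: 9.6
tcp_pos: [0.4913, -0.119, 0.0708]
tool_rot: [2.333, 2.104, -0.0]
force: [-0.7, -0.1, -0.6]
width: 0.194
gripper_force: 98.1
```

Request:
send_rows --motion '[{"claw":0,"slide":[0.3,0,0],"delta_rot":[0,0,0]},{"claw":0,"slide":[0.3,0,0],"delta_rot":[0,0,0]},{"claw":0,"slide":[0.3,0,0],"delta_rot":[0,0,0]}]'

```text
t: 9.9
tcp_pos: [0.4922, -0.1101, 0.0708]
tool_rot: [2.333, 2.104, -0.0]
force: [0.1, -0.0, -1.5]
width: 0.201
gripper_force: 98.1
```

Request:
send_rows --motion '[{"claw":0,"slide":[0.3,0,0],"delta_rot":[0,0,0]},{"claw":0,"slide":[0.3,0,0],"delta_rot":[0,0,0]},{"claw":0,"slide":[0.3,0,0],"delta_rot":[0,0,0]}]'

```text
t: 10.2
tcp_pos: [0.4932, -0.1011, 0.0708]
tool_rot: [-2.333, -2.104, 0.0]
force: [-0.7, 0.2, -1.6]
width: 0.195
gripper_force: 98.1
```

Request:
send_rows --motion '[{"claw":0,"slide":[0.3,0,0],"delta_rot":[0,0,0]},{"claw":0,"slide":[0.3,0,0],"delta_rot":[0,0,0]},{"claw":0,"slide":[0.3,0,0],"delta_rot":[0,0,0]}]'

```text
t: 10.5
tcp_pos: [0.4941, -0.0921, 0.0707]
tool_rot: [-2.333, -2.104, 0.0]
force: [0.2, 0.2, -1.7]
width: 0.203
gripper_force: 98.1
```

Request:
send_rows --motion '[{"claw":0,"slide":[0.3,0,0],"delta_rot":[0,0,0]},{"claw":0,"slide":[0.3,0,0],"delta_rot":[0,0,0]},{"claw":0,"slide":[0.3,0,0],"delta_rot":[0,0,0]}]'

```text
t: 10.8
tcp_pos: [0.495, -0.0832, 0.0708]
tool_rot: [-2.333, -2.104, 0.0]
force: [0.4, -0.8, -1.6]
width: 0.203
gripper_force: 98.1
```

Tip at about x = -48. No forces yet. Slower now towards the roller.

Request:
send_rows --motion '[{"claw":0,"slide":[0.2,0,0],"delta_rot":[0,0,0]},{"claw":0,"slide":[0.2,0,0],"delta_rot":[0,0,0]}]'

```text
t: 11.0
tcp_pos: [0.4954, -0.0793, 0.0707]
tool_rot: [-2.333, -2.104, 0.0]
force: [0.0, -0.1, -1.9]
width: 0.197
gripper_force: 98.1
```

Request:
send_rows --motion '[{"claw":0,"slide":[0.2,0,0],"delta_rot":[0,0,0]},{"claw":0,"slide":[0.2,0,0],"delta_rot":[0,0,0]}]'

```text
t: 11.2
tcp_pos: [0.4958, -0.0754, 0.0708]
tool_rot: [-2.333, -2.104, 0.0]
force: [0.1, -0.2, -1.3]
width: 0.196
gripper_force: 98.1
```

Request:
send_rows --motion '[{"claw":0,"slide":[0.2,0,0],"delta_rot":[0,0,0]}]'

```text
t: 11.3
tcp_pos: [0.496, -0.0734, 0.0707]
tool_rot: [-2.333, -2.104, 0.0]
force: [0.5, -1.0, -2.2]
width: 0.197
gripper_force: 98.1
```

Request:
send_rows --motion '[{"claw":0,"slide":[0.2,0,0],"delta_rot":[0,0,0]}]'

```text
t: 11.4
tcp_pos: [0.4961, -0.0717, 0.0708]
tool_rot: [2.333, 2.104, -0.001]
force: [-0.2, -4.7, 0.9]
width: 0.198
gripper_force: 98.1
```

Request:
send_rows --motion '[{"claw":0,"slide":[0.2,0,0],"delta_rot":[0,0,0]}]'

```text
t: 11.5
tcp_pos: [0.4961, -0.0703, 0.0708]
tool_rot: [2.333, 2.103, -0.002]
force: [-1.0, -5.3, 0.6]
width: 0.204
gripper_force: 98.1
```

Request:
send_rows --motion '[{"claw":0,"slide":[0.2,0,0],"delta_rot":[0,0,0]}]'

```text
t: 11.6
tcp_pos: [0.4964, -0.0684, 0.0708]
tool_rot: [2.334, 2.102, -0.002]
force: [-0.6, -4.0, 0.2]
width: 0.197
gripper_force: 98.1
```

Roller bump met (about 5 N). Continuing in small steps.

Request:
send_rows --motion '[{"claw":0,"slide":[0.15,0,0],"delta_rot":[0,0,0]},{"claw":0,"slide":[0.15,0,0],"delta_rot":[0,0,0]}]'

```text
t: 11.8
tcp_pos: [0.4969, -0.0647, 0.0708]
tool_rot: [2.333, 2.104, -0.001]
force: [-0.1, -3.4, 0.4]
width: 0.198
gripper_force: 98.1
```

Request:
send_rows --motion '[{"claw":0,"slide":[0.15,0,0],"delta_rot":[0,0,0]}]'

```text
t: 11.9
tcp_pos: [0.4969, -0.063, 0.0707]
tool_rot: [-2.333, -2.104, 0.001]
force: [-0.9, -2.9, -0.7]
width: 0.2
gripper_force: 98.1
```

Request:
send_rows --motion '[{"claw":0,"slide":[0.1,0,0],"delta_rot":[0,0,0]}]'

```text
t: 12.0
tcp_pos: [0.4971, -0.0619, 0.0707]
tool_rot: [-2.332, -2.104, 0.0]
force: [-0.9, -3.0, -0.3]
width: 0.202
gripper_force: 98.1
```

Request:
send_rows --motion '[{"claw":0,"slide":[0.1,0,0],"delta_rot":[0,0,0]}]'

```text
t: 12.1
tcp_pos: [0.4972, -0.0609, 0.0707]
tool_rot: [-2.332, -2.104, 0.0]
force: [-1.4, -3.6, -0.4]
width: 0.197
gripper_force: 98.1
```

Request:
send_rows --motion '[{"claw":0,"slide":[0.1,0,0],"delta_rot":[0,0,0]}]'

```text
t: 12.2
tcp_pos: [0.4973, -0.0599, 0.0707]
tool_rot: [-2.332, -2.104, 0.0]
force: [-0.9, -3.3, 0.2]
width: 0.198
gripper_force: 98.1
```

```bash
python3 - <<'E'
from h import *
pr=[.51611,.12608,1.46803]
b=read_camera("side")[:,:,::-1].copy();cv2.imwrite("pics/side4.png",b)
s=observe();print(s["tcp_pos"],s["force"])
P={x:proj("side",W(pr,[x/1e3,0,.063]))[0] for x in(-40,0,10,20,30)};print({k:v.round(1) for k,v in P.items()})
x0,y0,w,h,k=245,222,80,60,10
def g(im):
    i=cv2.resize(im[y0:y0+h,x0:x0+w],None,fx=k,fy=k,interpolation=cv2.INTER_CUBIC);return i
i=g(b)
for x in(0,10,20,30):
    for y in(-.011,.011):
        q=proj("side",W(pr,[x/1e3,y,.063]))[0];cv2.circle(i,tuple(int(v) for v in (q-[x0,y0])*k),3,(0,0,255),-1)
cv2.imwrite("pics/c6.png",i)
E
```

```text
[ 0.49730933 -0.05973939  0.07073515] [-0.82322734 -2.55825767 -0.52862309]
{-40: array([296.8, 237.2]), 0: array([284.2, 243.4]), 10: array([280.9, 245. ]), 20: array([277.7, 246.6]), 30: array([274.4, 248.3])}
```

View pics/c6.png

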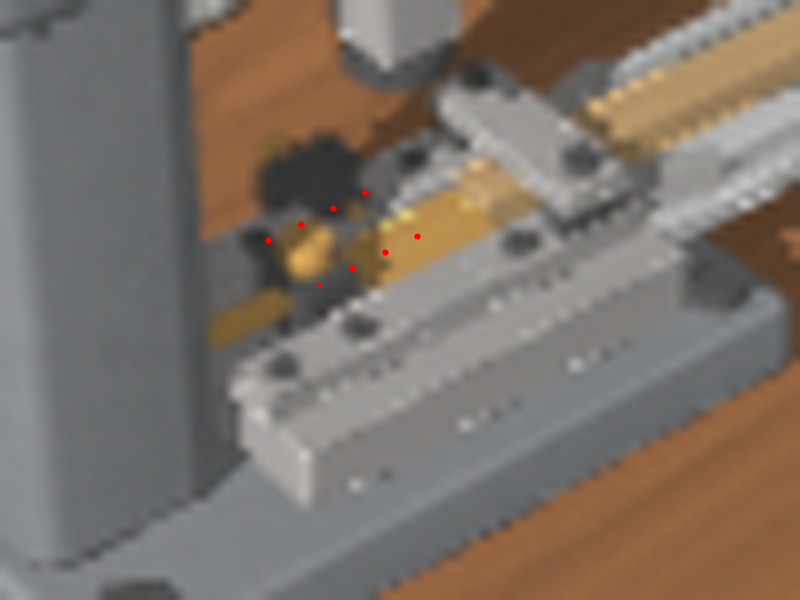

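The side view shows the blank's front at about (380,270). The dark stop's face is roughly 15 px further on, near (360,275), so about 4–5 mm remain.

Request:
send_rows --motion '[{"claw":0,"slide":[0.05,0,0],"delta_rot":[0,0,0]},{"claw":0,"slide":[0.05,0,0],"delta_rot":[0,0,0]}]'

```text
t: 12.45
tcp_pos: [0.4974, -0.059, 0.0707]
tool_rot: [-2.333, -2.104, 0.0]
force: [-0.5, -3.3, 0.2]
width: 0.203
gripper_force: 98.1
```

Request:
send_rows --motion '[{"claw":0,"slide":[0.05,0,0],"delta_rot":[0,0,0]}]'

```text
t: 12.55
tcp_pos: [0.4974, -0.0585, 0.0707]
tool_rot: [-2.333, -2.104, 0.0]
force: [-1.2, -3.5, -0.9]
width: 0.199
gripper_force: 98.1
```

Request:
send_rows --motion '[{"claw":0,"slide":[0.05,0,0],"delta_rot":[0,0,0]}]'

```text
t: 12.65
tcp_pos: [0.4975, -0.058, 0.0707]
tool_rot: [-2.333, -2.104, 0.0]
force: [-2.2, -2.9, -0.2]
width: 0.198
gripper_force: 98.1
```

Request:
send_rows --motion '[{"claw":0,"slide":[0.04,0,0],"delta_rot":[0,0,0]}]'

```text
t: 12.75
tcp_pos: [0.4975, -0.0576, 0.0707]
tool_rot: [-2.333, -2.104, 0.0]
force: [-1.2, -2.7, -0.2]
width: 0.199
gripper_force: 98.1
```

Request:
send_rows --motion '[{"claw":0,"slide":[0.04,0,0],"delta_rot":[0,0,0]}]'

```text
t: 12.85
tcp_pos: [0.4976, -0.0572, 0.0707]
tool_rot: [-2.333, -2.104, 0.0]
force: [-1.7, -3.2, -0.7]
width: 0.197
gripper_force: 98.1
```

Request:
send_rows --motion '[{"claw":0,"slide":[0.04,0,0],"delta_rot":[0,0,0]}]'

```text
t: 12.95
tcp_pos: [0.4977, -0.0568, 0.0708]
tool_rot: [-2.333, -2.104, 0.0]
force: [-0.9, -3.4, -0.9]
width: 0.196
gripper_force: 98.1
```

Request:
send_rows --motion '[{"claw":0,"slide":[0.04,0,0],"delta_rot":[0,0,0]}]'

```text
t: 13.05
tcp_pos: [0.4977, -0.0564, 0.0708]
tool_rot: [-2.333, -2.104, 0.0]
force: [-1.1, -3.4, -0.9]
width: 0.198
gripper_force: 98.1
```

Request:
send_rows --motion '[{"claw":0,"slide":[0.04,0,0],"delta_rot":[0,0,0]}]'

```text
t: 13.15
tcp_pos: [0.4977, -0.056, 0.0707]
tool_rot: [-2.333, -2.104, 0.0]
force: [-1.2, -2.1, -0.2]
width: 0.197
gripper_force: 98.1
```

Request:
send_rows --motion '[{"claw":0,"slide":[0.04,0,0],"delta_rot":[0,0,0]}]'

```text
t: 13.25
tcp_pos: [0.4978, -0.0557, 0.0707]
tool_rot: [-2.333, -2.104, 0.0]
force: [-0.9, -2.9, -0.7]
width: 0.194
gripper_force: 98.1
```

Request:
send_rows --motion '[{"claw":0,"slide":[0.04,0,0],"delta_rot":[0,0,0]}]'

```text
t: 13.35
tcp_pos: [0.4978, -0.0552, 0.0707]
tool_rot: [-2.333, -2.104, 0.0]
force: [-1.1, -2.8, -0.3]
width: 0.201
gripper_force: 98.1
```

Request:
send_rows --motion '[{"claw":0,"slide":[0.04,0,0],"delta_rot":[0,0,0]}]'

```text
t: 13.45
tcp_pos: [0.4979, -0.0549, 0.0707]
tool_rot: [-2.333, -2.104, 0.0]
force: [-2.2, -2.6, 0.3]
width: 0.197
gripper_force: 98.1
```

Request:
send_rows --motion '[{"claw":0,"slide":[0.04,0,0],"delta_rot":[0,0,0]}]'

```text
t: 13.55
tcp_pos: [0.4979, -0.0546, 0.0708]
tool_rot: [-2.333, -2.104, 0.0]
force: [-1.1, -3.0, -0.6]
width: 0.202
gripper_force: 98.1
```

Request:
send_rows --motion '[{"claw":0,"slide":[0.04,0,0],"delta_rot":[0,0,0]}]'

```text
t: 13.65
tcp_pos: [0.4979, -0.0541, 0.0707]
tool_rot: [-2.333, -2.104, 0.0]
force: [-1.6, -3.3, -0.1]
width: 0.199
gripper_force: 98.1
```

Request:
send_rows --motion '[{"claw":0,"slide":[0.04,0,0],"delta_rot":[0,0,0]}]'

```text
t: 13.75
tcp_pos: [0.498, -0.0537, 0.0707]
tool_rot: [-2.333, -2.104, 0.0]
force: [-1.8, -3.3, 0.3]
width: 0.199
gripper_force: 98.1
```

Request:
send_rows --motion '[{"claw":0,"slide":[0.04,0,0],"delta_rot":[0,0,0]}]'

```text
t: 13.85
tcp_pos: [0.498, -0.0533, 0.0708]
tool_rot: [-2.333, -2.104, 0.0]
force: [-1.6, -3.4, -0.6]
width: 0.201
gripper_force: 98.1
```

Request:
send_rows --motion '[{"claw":0,"slide":[0.04,0,0],"delta_rot":[0,0,0]}]'

```text
t: 13.95
tcp_pos: [0.4981, -0.0529, 0.0708]
tool_rot: [-2.333, -2.104, 0.0]
force: [-1.4, -3.1, -0.1]
width: 0.202
gripper_force: 98.1
```

Request:
send_rows --motion '[{"claw":0,"slide":[0.04,0,0],"delta_rot":[0,0,0]}]'

```text
t: 14.05
tcp_pos: [0.4981, -0.0525, 0.0707]
tool_rot: [-2.333, -2.104, 0.0]
force: [-1.6, -3.3, 0.0]
width: 0.196
gripper_force: 98.1
```

Request:
send_rows --motion '[{"claw":0,"slide":[0.04,0,0],"delta_rot":[0,0,0]}]'

```text
t: 14.15
tcp_pos: [0.4982, -0.0521, 0.0707]
tool_rot: [-2.333, -2.104, 0.0]
force: [-1.9, -3.1, -0.3]
width: 0.19
gripper_force: 98.1
```

Request:
send_rows --motion '[{"claw":0,"slide":[0.04,0,0],"delta_rot":[0,0,0]}]'

```text
t: 14.25
tcp_pos: [0.4982, -0.0517, 0.0707]
tool_rot: [-2.333, -2.104, 0.0]
force: [-2.2, -3.4, -0.6]
width: 0.199
gripper_force: 98.1
```

Request:
send_rows --motion '[{"claw":0,"slide":[0.04,0,0],"delta_rot":[0,0,0]}]'

```text
t: 14.35
tcp_pos: [0.4983, -0.0513, 0.0707]
tool_rot: [-2.333, -2.104, 0.0]
force: [-2.2, -3.5, -0.6]
width: 0.197
gripper_force: 98.1
```

Request:
send_rows --motion '[{"claw":0,"slide":[0.04,0,0],"delta_rot":[0,0,0]}]'

```text
t: 14.45
tcp_pos: [0.4983, -0.0511, 0.0708]
tool_rot: [2.333, 2.104, -0.001]
force: [-2.6, -5.5, 0.6]
width: 0.2
gripper_force: 98.2
```

Request:
send_rows --motion '[{"claw":0,"slide":[0.04,-0.02,0],"delta_rot":[0,0,0]}]'

```text
t: 14.55
tcp_pos: [0.4981, -0.051, 0.0708]
tool_rot: [2.333, 2.103, -0.001]
force: [-1.7, -6.3, 0.9]
width: 0.198
gripper_force: 98.2
```

The force is rising steeply, so the blank is on the stop. I build up to about 10–11 N.

Request:
send_rows --motion '[{"claw":0,"slide":[0.04,0,0],"delta_rot":[0,0,0]}]'

```text
t: 14.65
tcp_pos: [0.4981, -0.051, 0.0708]
tool_rot: [2.333, 2.103, -0.001]
force: [-2.1, -7.4, 1.6]
width: 0.201
gripper_force: 98.2
```

Request:
send_rows --motion '[{"claw":0,"slide":[0.03,0,0],"delta_rot":[0,0,0]}]'

```text
t: 14.75
tcp_pos: [0.4981, -0.051, 0.0708]
tool_rot: [2.334, 2.102, -0.002]
force: [-2.3, -8.8, 1.6]
width: 0.202
gripper_force: 98.3
```

Request:
send_rows --motion '[{"claw":0,"slide":[0.04,0,0],"delta_rot":[0,0,0]},{"claw":0,"slide":[0.02,0,0],"delta_rot":[0,0,0]}]'

```text
t: 14.95
tcp_pos: [0.498, -0.0509, 0.0709]
tool_rot: [2.334, 2.101, -0.003]
force: [-2.8, -11.1, 2.4]
width: 0.199
gripper_force: 98.4
```

Request:
send_rows --motion '[{"claw":0,"slide":[0,0,0],"delta_rot":[0,0,0]},{"claw":0,"slide":[0,0,0],"delta_rot":[0,0,0]}]'

```text
t: 15.15
tcp_pos: [0.498, -0.0509, 0.0709]
tool_rot: [2.334, 2.101, -0.003]
force: [-1.3, -10.6, 1.9]
width: 0.193
gripper_force: 98.4
```

Request:
send_rows --motion '[{"claw":0,"slide":[0,0,0],"delta_rot":[0,0,0]},{"claw":0,"slide":[0,0,0],"delta_rot":[0,0,0]},{"claw":0,"slide":[0,0,0],"delta_rot":[0,0,0]},{"claw":0,"slide":[0,0,0],"delta_rot":[0,0,0]}]'

```text
t: 15.55
tcp_pos: [0.498, -0.0509, 0.0709]
tool_rot: [2.334, 2.101, -0.003]
force: [-2.5, -10.7, 1.6]
width: 0.195
gripper_force: 98.4
```

Request:
send_rows --motion '[{"claw":0,"slide":[-0.1,0,0],"delta_rot":[0,0,0]},{"claw":0,"slide":[-0.2,0,0],"delta_rot":[0,0,0]},{"claw":0,"slide":[-0.4,0,0],"delta_rot":[0,0,0]},{"claw":0,"slide":[-0.8,0,0],"delta_rot":[0,0,0]},{"claw":0,"slide":[-1,0,0],"delta_rot":[0,0,0]}]'

```text
t: 16.05
tcp_pos: [0.496, -0.0742, 0.0708]
tool_rot: [2.332, 2.105, 0.001]
force: [0.1, -0.2, -1.1]
width: 0.199
gripper_force: 98.0
```

Request:
send_rows --motion '[{"claw":0,"slide":[-1,0,0],"delta_rot":[0,0,0]},{"claw":0,"slide":[-1.5,0,0],"delta_rot":[0,0,0]},{"claw":0,"slide":[-1.5,0,0],"delta_rot":[0,0,0]},{"claw":0,"slide":[-1.5,0,0],"delta_rot":[0,0,0]},{"claw":0,"slide":[-1.5,0,0],"delta_rot":[0,0,0]}]'

```text
t: 16.55
tcp_pos: [0.4883, -0.1452, 0.0707]
tool_rot: [2.334, 2.103, -0.0]
force: [0.3, 0.7, -1.5]
width: 0.198
gripper_force: 98.0
```

Request:
send_rows --motion '[{"claw":0,"slide":[-2,0,0],"delta_rot":[0,0,0]},{"claw":0,"slide":[-2,0,0],"delta_rot":[0,0,0]},{"claw":0,"slide":[-2,0,0],"delta_rot":[0,0,0]},{"claw":0,"slide":[-2,0,0],"delta_rot":[0,0,0]},{"claw":0,"slide":[0,0,-3],"delta_rot":[0,0,0]}]'

```text
t: 17.05
tcp_pos: [0.4777, -0.2266, 0.0984]
tool_rot: [-2.334, -2.096, 0.006]
force: [0.4, 0.3, -1.8]
width: 0.2
gripper_force: 97.9
```

```bash
python3 - <<'E'
from h import *
b=read_camera("side")[:,:,::-1].copy();cv2.imwrite("pics/side5.png",b)
a=cv2.imread("pics/side4.png")
s=observe();print(s["tcp_pos"],s["tool_rot"],s["force"])
g=lambda im:cv2.resize(im[232:262,255:315],None,fx=10,fy=10,interpolation=cv2.INTER_CUBIC)
cv2.imwrite("pics/c7.png",np.vstack([g(a),g(b)]))
E
```

```text
[ 0.48005164 -0.22598262  0.10375804] [ 2.33533987e+00  2.09926597e+00 -6.66122371e-04] [1.57362857 0.75561625 2.45794568]
```

View pics/c7.png

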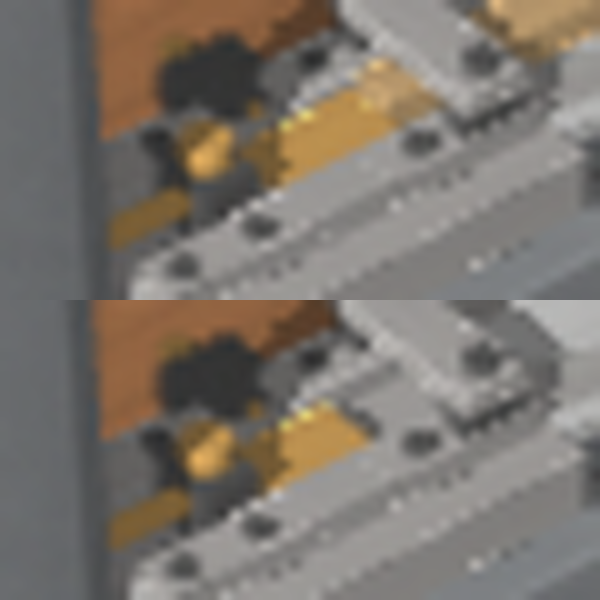

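The blank stays in place; in the lower half its rear edge is at (365,430), against the stop. Now I lay the stick back where it was.

Request:
send_rows --motion '[{"claw":0,"slide":[0,0,0],"delta_rot":[0,0,7]},{"claw":0,"slide":[0,0,0],"delta_rot":[0,0,7]},{"claw":0,"slide":[0,0,0],"delta_rot":[0,0,7]},{"claw":0,"slide":[0,0,0],"delta_rot":[0,0,7]},{"claw":0,"slide":[0,0,0],"delta_rot":[0,0,7]}]'

```text
t: 17.6
tcp_pos: [0.4801, -0.2239, 0.1008]
tool_rot: [2.861, 1.297, 0.0]
force: [-0.7, 0.6, -2.2]
width: 0.195
gripper_force: 98.0
```

Request:
send_rows --motion '[{"claw":0,"slide":[0,0,0],"delta_rot":[0,0,7]},{"claw":0,"slide":[0,0,0],"delta_rot":[0,0,7]},{"claw":0,"slide":[0,0,0],"delta_rot":[0,0,7]},{"claw":0,"slide":[0,0,0],"delta_rot":[0,0,7]},{"claw":0,"slide":[0,0,0],"delta_rot":[0,0,5.4]}]'

```text
t: 18.1
tcp_pos: [0.4801, -0.2239, 0.1008]
tool_rot: [3.113, 0.421, 0.0]
force: [-0.9, -0.4, -1.0]
width: 0.201
gripper_force: 98.0
```

Request:
send_rows --motion '[{"claw":0,"slide":[0.8,3.2,0],"delta_rot":[0,0,0]},{"claw":0,"slide":[0.8,3.2,0],"delta_rot":[0,0,0]},{"claw":0,"slide":[0.9,3.3,0],"delta_rot":[0,0,0]},{"claw":0,"slide":[0,0,2],"delta_rot":[0,0,0]},{"claw":0,"slide":[0,0,2],"delta_rot":[0,0,0]}]'

```text
t: 18.6
tcp_pos: [0.5309, -0.312, 0.0606]
tool_rot: [3.111, 0.426, 0.002]
force: [-0.3, 1.1, -0.7]
width: 0.199
gripper_force: 98.1
```

Request:
send_rows --motion '[{"claw":0,"slide":[0,0,2],"delta_rot":[0,0,0]},{"claw":0,"slide":[0,0,1],"delta_rot":[0,0,0]},{"claw":0,"slide":[0,0,0],"delta_rot":[0,0,0]},{"claw":0,"slide":[0,0,0],"delta_rot":[0,0,0]}]'

```text
t: 19.0
tcp_pos: [0.5307, -0.3103, 0.0311]
tool_rot: [3.112, 0.429, 0.0]
force: [0.0, -0.3, -2.0]
width: 0.195
gripper_force: 98.1
```

Request:
send_rows --motion '[{"claw":0,"slide":[0,0,0.5],"delta_rot":[0,0,0]},{"claw":0,"slide":[0,0,0.2],"delta_rot":[0,0,0]},{"claw":0,"slide":[0,0,0],"delta_rot":[0,0,0]}]'

```text
t: 19.3
tcp_pos: [0.5307, -0.3098, 0.0239]
tool_rot: [3.112, 0.429, 0.0]
force: [0.3, 0.1, -1.3]
width: 0.196
gripper_force: 98.1
```

Request:
send_rows --motion '[{"claw":0,"slide":[0,0,0.1],"delta_rot":[0,0,0]},{"claw":0,"slide":[0,0,0],"delta_rot":[0,0,0]}]'

```text
t: 19.5
tcp_pos: [0.5309, -0.31, 0.0234]
tool_rot: [3.112, 0.429, 0.001]
force: [-1.5, 1.0, 4.0]
width: 0.195
gripper_force: 98.6
```

On the bench. Release gently and lift straight up.

Request:
send_rows --motion '[{"claw":0.25,"slide":[0,0,0],"delta_rot":[0,0,0]},{"claw":0.35,"slide":[0,0,0],"delta_rot":[0,0,0]},{"claw":0.6,"slide":[0,0,0],"delta_rot":[0,0,0]},{"claw":0.9,"slide":[0,0,0],"delta_rot":[0,0,0]},{"claw":0.9,"slide":[0,0,0],"delta_rot":[0,0,0]}]' --grip_force 20

```text
t: 20.0
tcp_pos: [0.5307, -0.3099, 0.0227]
tool_rot: [-3.112, -0.429, 0.0]
force: [-0.5, -0.0, -0.8]
width: 0.844
gripper_force: 0.0
```

Request:
send_rows --motion '[{"claw":0.9,"slide":[0,0,-1],"delta_rot":[0,0,0]},{"claw":0.9,"slide":[0,0,-2],"delta_rot":[0,0,0]},{"claw":0.9,"slide":[0,0,-3],"delta_rot":[0,0,0]},{"claw":0.9,"slide":[0,0,-4],"delta_rot":[0,0,0]},{"claw":0.9,"slide":[0,0,-4],"delta_rot":[0,0,0]}]'

```text
t: 20.5
tcp_pos: [0.5303, -0.3097, 0.1646]
tool_rot: [-3.112, -0.429, 0.001]
force: [1.0, -0.8, -0.0]
width: 0.9
gripper_force: 0.0
```

Request:
send_rows --motion '[{"claw":0.9,"slide":[0,4,-1],"delta_rot":[0,0,0]},{"claw":0.9,"slide":[0,4,-1],"delta_rot":[0,0,0]},{"claw":0.9,"slide":[0,4,0],"delta_rot":[0,0,0]},{"claw":0.9,"slide":[0,0,0],"delta_rot":[0,0,0]},{"claw":0.9,"slide":[0,0,0],"delta_rot":[0,0,0]}]'

```text
t: 21.0
tcp_pos: [0.5626, -0.4261, 0.183]
tool_rot: [-3.112, -0.427, 0.0]
force: [-0.7, -0.0, -0.3]
width: 0.899
gripper_force: 0.0
```

```bash
python3 - <<'E'
from h import *
b=read_camera("side")[:,:,::-1].copy();a=cv2.imread("pics/side0.png");m=cv2.imread("pics/side5.png")
s=observe();print(s["tcp_pos"],s["force"])
# stick region as in the first picture? blank as after withdrawal?
for n,i,j,(x,y,w,h) in(("stick",a,b,(335,172,65,30)),("guide/blank",m,b,(255,232,60,30)),("bystanders left",a,b,(80,180,170,200)),("lookalikes",a,b,(345,205,40,65))):
    d=np.abs(i[y:y+h,x:x+w].astype(int)-j[y:y+h,x:x+w]).max(2);print(n,"mean diff",d.mean().round(2),"frac>40",(d>40).mean().round(3))
cv2.imwrite("pics/end.png",cv2.resize(b[165:225,320:420],None,fx=8,fy=8,interpolation=cv2.INTER_CUBIC)[:480,:800])
E
```

```text
[ 0.56275926 -0.42476427  0.18282249] [-0.41053313  0.80051508 -0.20699652]
stick mean diff 6.34 frac>40 0.032
guide/blank mean diff 0.84 frac>40 0.0
bystanders left mean diff 1.51 frac>40 0.0
lookalikes mean diff 1.53 frac>40 0.0
```

The stick lies as it first did, and the blank and bystanders are unchanged. Handing in.

```bash
python3 -c "
from rig import hand_in
print(hand_in())"
```

```text
the job is handed in; nothing more can be done
None
```

I handed the job in at about 21 s: the blank is seated against the stop at about 11 N, held roughly 0.8 s, and the stick is back flat on the bench, grip up; I judged "home" by the steep force rise, because I never saw the sensing pin itself.

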